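# Clip the loose shelf bracket into the empty slotted rack

### The job

Put the loose aluminium shelf bracket up on the empty slotted rack, beside the one that already has its bracket: hook its two claws into the top pair of slots, then press it down until the sprung latch snaps out over it and it is locked fully home. Let go of it, and do not move the container, trivet, bottle or pan.

Things in the scene. Friction and masses are not known exactly. Their poses are not given: they have to be found in the camera images.
- bracket_grip (a point): Middle of the loose bracket's grip rib, 35 mm above the bracket's underside; x runs along the rib toward the claws, z up. Aluminium, 0.24-0.36 kg, stands on its floor plate (120 x 120, 5 thick, 12 high front lip). Rib: 12 thick (y), top 56 above the underside, from 45 behind this point to the back plate, whose rear face is 65 ahead (120 wide, 6 thick, 68 high).
- bracket_hook (a point): On the rear face of the bracket's back plate, midway between its claws, level with their tongues' undersides: 65 mm toward +x and 17 above bracket_grip, same axes. Fully home, it is at point slots (within 4 mm; the bracket may droop 4 degrees). Claws at y = -45 and +45, 8 wide: a tongue 8 high reaching 12.5 behind the face, then, behind a gap of 6.5, a 6 thick tail hanging 28 below the tongue's underside.
- bracket_lug (a point): Catch lug under the latch when locked: middle of its rear end. It is 20 mm wide, 6 high (10 to 16 above the bracket's underside) and sticks out 8 mm in the middle of the rear face. Same axes as bracket_grip.
- bracket_press (a point): Flat top of the rib close to the back plate, 39 mm toward +x and 21 above bracket_grip: a good place to press down (closed fingers fit there).
- slots (a point): On the front face of the empty rack, midway between its two top slots, at the height of their lower edges (155 mm above the counter). x points level into the rack, z up. The claws enter straight along x with bracket_hook about 32 mm above this point (4 mm to spare up, down and sideways), until the back plate meets the face, then go down 32 mm.
- rack: The empty rack, fixed, left or right, yaw varies; origin on the counter under the middle of its front face, x into the rack. Two steel uprights 40 mm wide at y = -45 and +45, 207 tall, 30 deep; foot plate 8 thick, to 120 before the face. Each has two slots 16 wide, 44 high in a 4 mm wall, 22 free behind: use the top one (155 to 199 high); the lower (95 to 139) has no latch.
- latch (a joint): Sprung nose midway between the empty rack's uprights: 0 out (rest), 0.011 m fully pushed in. Underside 34 mm below point slots; its front ramps up and back. The lug meets the ramp with bracket_hook 15 to 22 mm above slots. Released there, the bracket rests on the ramp; a firm push down (about 6 to 12 N) takes it past and the nose snaps out over the lug.
- rack_full: The other fixed rack, same build, with a bracket already mounted and a small spice jar on it; origin on the counter under the middle of its front face, x into the rack. Its bracket reaches 121 mm in front of the face, 103 to 171 mm above the counter; the jar's top is at 186 mm.
- container: Teal plastic box with its four lid tabs snapped down, about 114 x 154 x 74 mm, origin under its centre. Bystander.
- trivet: Round steel trivet, 148 mm across, 22 mm high, origin under its centre. Bystander.
- bottle: Green glass oil bottle with a dark cap, 60 mm across, 185 mm tall, origin under its centre, standing between the racks. Bystander.
- pan: Aluminium frying pan on the cooktop, 196 mm across, 45 high, handle reaching 270 mm from its centre; origin under the centre. Bystander.

How it is judged:
At the end, for the whole second after the job is handed in: The bracket hangs at rest with both claws fully down in the top slots of the empty rack (its hook point within 5 mm of the slots' lower edges in height, 8 mm sideways, 6 mm in depth, within 0.15 rad square and level), the latch is out (under 3 mm pushed in) over its lug, and nothing holds it (z of bracket_hook in the frame of slots between -0.005 and 0.005 m and x of bracket_hook in the frame of slots between -0.006 and 0.004 m and y of bracket_hook in the frame of slots between -0.008 and 0.008 m and angle between the x axis of bracket_hook and the x axis of slots, either way round below 0.15 rad and angle between bracket_hook's own z axis and vertical below 0.15 rad and value of joint latch below 0.003 m and linear speed of bracket below 0.02 m/s); the robot touches nothing.
It fails at once if the container is moved more than 25 mm (distance of container from where it was at the start of the episode above 0.025 m).
It fails at once if the trivet is moved more than 25 mm (distance of trivet from where it was at the start of the episode above 0.025 m).
It fails at once if the bottle is moved more than 25 mm or tipped (distance of bottle from where it was at the start of the episode above 0.025 m or angle between bottle's own z axis and vertical above 0.4 rad).
It fails at once if the pan is moved more than 25 mm (distance of pan from where it was at the start of the episode above 0.025 m).
It also fails if it takes over 48 s, if anything falls off the work surface, if the arm or the gripper's body presses on something with over 40 N, if the wrist force passes 120 N, or if a joint passes its speed limit or range.

### The arm

A 6-joint arm with a two-finger parallel gripper is mounted at the origin on the work surface. World frame = base frame: x ahead of the robot, y to its left, z up, the work surface at z = 0. Lengths are in m, angles in rad, forces in N, time in s.
With the tool pointing down it reaches from about 0.275 to 0.725 m from the base axis. Payload 15.9 kg.
Tool frame: the origin (TCP) lies between the finger pads; the fingertips stand 11 mm ahead of it and the grasp point (between the pads) lies 8 mm behind it (robot.nose_length is the x of the fingertips in the tool frame, in m); x points along the fingers, y is the direction in which the jaws open and shut, and the axes are right-handed (so a half turn about x gives the same grasp; the last joint's range is limited). The gripper opens to 85 mm and grips with 20 to 120 N. Pads are 22 mm wide; open, the fingers measure 114 mm over their backs; the gripper's body (76 mm by 85 mm) begins 54 mm behind the grasp point. The pads swing forward as they close: fully open they stand 13 mm farther back than shut.
Start: joints at [1.103, 0.213, -0.034, 1.323, 0, 1.571], TCP at [0.225, 0.446, 0.242] pointing down, gripper open.
Joint ranges: [-2.98, 2.98], [-0.74, 1.72], [-1.14, 1.35], [-2.1, 2.04], [-1.57, 1.44], [-3.14, 3.14]. Speed limits (rad/s): [1.89, 1.89, 2.39, 2.57, 3.14, 3.14].

### API

Orientations are given as a unit quaternion [w, x, y, z].
In Python, from rig import robot gives the robot as it stands.
- The arm moves only by the tool drive_tool, never from a script. Its argument "series" is a list of rows, each a list of 4 numbers: the shift along the tool's x, y, z in m, then the turn about the tool's x in degrees. A call has exactly 8 rows; each row is the pose to reach, as a shift and turn from the pose commanded when the call began, along the tool's axes at that moment; what a row does not reach only later rows make up. A row lasts 1/8 s, in which the tool goes at most 62.5 mm and 10.7 degrees, less where a joint would pass 70% of its speed; a pose out of reach is approached as far as the arm can. A call with a gripper value outside its range is refused whole. "grip" is the finger opening in m, from 0 to 0.0854, set as the call begins (left out, the last holds). The fingers move at their own pace and stop on an object; "force" is the grip in N (left out, the last holds). Time passes only in rows, so rows that repeat a pose let the fingers close, or fill a call up. It gives the time, the measured TCP pose, the force and the opening at its end, in the units of the state.
- robot.get_state(): the state, without advancing time (a new reading comes with each control period).
- robot.read_camera(name): name is "scene" or "top"; returns a dict with "color" (384x512x3 uint8, blue, green, red), "mtx" (3x3 intrinsics, pixels), "T" (4x4, takes a point from camera to world coordinates). Camera axes: x right, y up, looking along -z (the intrinsics and any distortion apply to the point x, -y, -z); pixel columns grow to the right and rows downward; lengths in m; the calibration is good to about 2 mm. A picture is of the moment at which its call begins. There is no depth.
- robot.hand_in(): hands the job in, once; it reports no verdict.
Trained networks look in a picture, given as the dict that the camera call returned (one of the last four; its "shot" number tells which), for a name from the list of things; names that differ only in an ending like _2 or _b are one class to them, and where a whole thing is asked for, a point or a joint stands for the part that bears it (a point fixed in the world has none). Each returns a list of dicts, best first, with "confidence" (0 to 1); they miss things now and then, are a little off and sometimes report something else, mostly with a low value. They report only what shows in the picture. A call takes as long as a camera call.
- robot.spot_in(query, picture): "box" ([left, top, right, bottom] as shares, 0 to 1, of the picture: columns of its width, rows of its height, round what is visible of it).
The state is a dict: "clock": time; "joint_pos": joint angles; "dq": joint speeds; "joint_efforts": joint torques, N m; "position": TCP position; "tool_rot": TCP orientation; "ft_force": force on the tool from outside, world axes, zero at the start; "torque": the same for the moment, N m; "grip_width": finger opening in m.
Only numpy, scipy, OpenCV 4.12 (cv2) and the standard library are available. Lean on these libraries where they do the work, as an engineer would, in place of code of your own. Each camera call takes 0.05 s, during which the arm holds its last target.

## Working session

There is one attempt and no reset: what is moved stays moved. The work goes in short steps, Python scripts to look and compute and a tool call to move; the robot and the scene stay as the last step left them, time stands still between calls to the robot, and variables do not carry over. Pictures are saved under pics/ and viewed, and the job is handed in when it is done.

Besides the shell and the picture viewer there is one more tool, called by a JSON object that holds its "method" and its "body". drive_tool: Moves the arm, as the interface text tells. Its arguments: {"type":"object","properties":{"series":{"type":"array"},"grip":{"type":"number"},"force":{"type":"number"}},"required":["series"]}

```bash
ls; mkdir -p pics
cat > h.py <<'E'
import numpy as np,cv2
from rig import robot
def snap(n,tag):
    p=robot.read_camera(n); cv2.imwrite(f'pics/{tag}.png',p['color']); return p
def proj(p,X):
    X=np.atleast_2d(X); T=np.linalg.inv(p['T']); c=X@T[:3,:3].T+T[:3,3]; c=c*[1,-1,-1]; u=c@np.array(p['mtx']).T
    return u[:,:2]/u[:,2:]
def ray(p,u,v,z):
    d=np.linalg.solve(np.array(p['mtx']),[u,v,1.])*[1,-1,-1]; d=p['T'][:3,:3]@d; o=p['T'][:3,3]
    return o+d*(z-o[2])/d[2]
E
python3 - <<'E'
from h import *
s=robot.get_state();print(s)
for n in('scene','top'):
    p=snap(n,n+'0');print(n,p.keys(),p['mtx'],p['T'])
    for q in('bracket_grip','rack','rack_full','bottle','container','trivet','pan','latch'):
        for r in robot.spot_in(q,p)[:3]: print(q,round(r['confidence'],2),np.round(np.array(r['box'])*[512,384,512,384]))
E
```

```text
pics
{'clock': 0.0, 'joint_pos': array([ 1.10301488e+00,  2.13358421e-01, -3.50669687e-02,  1.32350769e+00,
       -5.83565219e-06,  1.57078744e+00]), 'dq': array([ 5.09318207e-05, -1.43662688e-03, -1.93754428e-04,  4.30319657e-05,
       -1.78833255e-04, -1.92176369e-04]), 'joint_efforts': array([-1.96288609e-03, -6.86168504e+01,  4.87116230e+01,  1.73246971e-02,
       -2.15206292e-04,  8.66223581e-05]), 'position': array([0.22530349, 0.44598437, 0.24181191]), 'tool_rot': array([ 0.68776318,  0.16348741,  0.68794546, -0.16427029]), 'ft_force': array([0.50697694, 0.89045278, 0.55067315]), 'torque': array([-0.04350166,  0.0060808 , -0.00764562]), 'grip_width': 0.08521565530057154}
scene dict_keys(['color', 'mtx', 'T', 'shot']) [[477.95993694   0.         251.62418325]
 [  0.         477.95993694 193.60487261]
 [  0.           0.           1.        ]] [[-0.85950307 -0.30517071  0.41003086  1.2783321 ]
 [ 0.51048818 -0.47231493  0.7185544   1.11942494]
 [-0.02561806  0.82691562  0.56174217  1.123512  ]
 [ 0.          0.          0.          1.        ]]
bracket_grip 0.7 [291. 222. 329
[... 236 characters left out ...]
 129. 240. 177.]
top dict_keys(['color', 'mtx', 'T', 'shot']) [[473.78470933   0.         251.82331863]
 [  0.         473.78470933 191.72928513]
 [  0.           0.           1.        ]] [[ 0.01487248  0.99737017 -0.07093348  0.46038397]
 [-0.99985827  0.01427473 -0.00892642 -0.14806577]
 [-0.00789039  0.07105619  0.99744111  1.54967422]
 [ 0.          0.          0.          1.        ]]
bracket_grip 0.62 [164. 208. 216. 261.]
rack 0.81 [253. 131. 307. 195.]
rack_full 0.96 [118. 129. 174. 199.]
bottle 0.68 [199. 167. 224. 190.]
container 0.93 [288. 205. 336. 244.]
trivet 0.97 [ 96. 218. 139. 264.]
pan 0.9 [375. 178. 443. 288.]
pan 0.66 [288. 202. 336. 240.]
latch 0.6 [273. 142. 283. 148.]
```

Run:
```python
import cv2
a=cv2.imread('pics/top0.png')[110:300,80:360];cv2.imwrite('pics/topc.png',cv2.resize(a,(0,0),fx=2.85,fy=2.85,interpolation=cv2.INTER_CUBIC))
a=cv2.imread('pics/scene0.png')[120:320,170:400];cv2.imwrite('pics/scenec.png',cv2.resize(a,(0,0),fx=3,fy=3,interpolation=cv2.INTER_CUBIC))
```

```text
(no output)
```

View pics/topc.png

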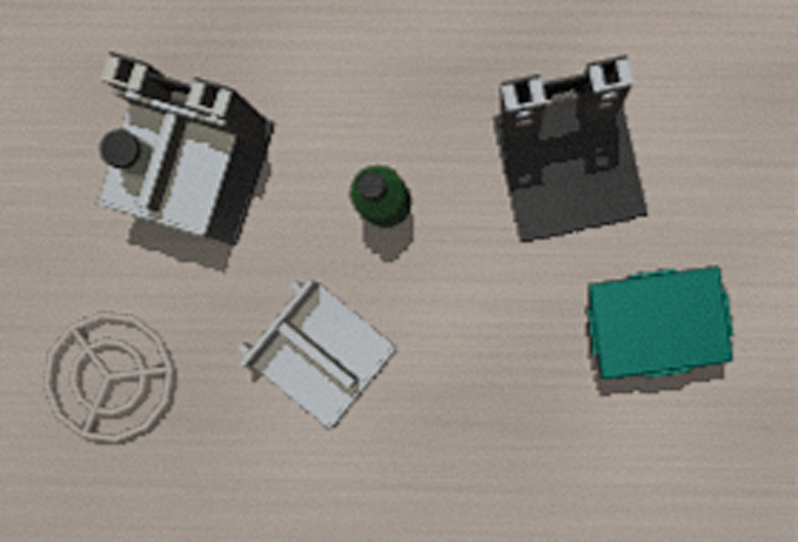

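View pics/scenec.png

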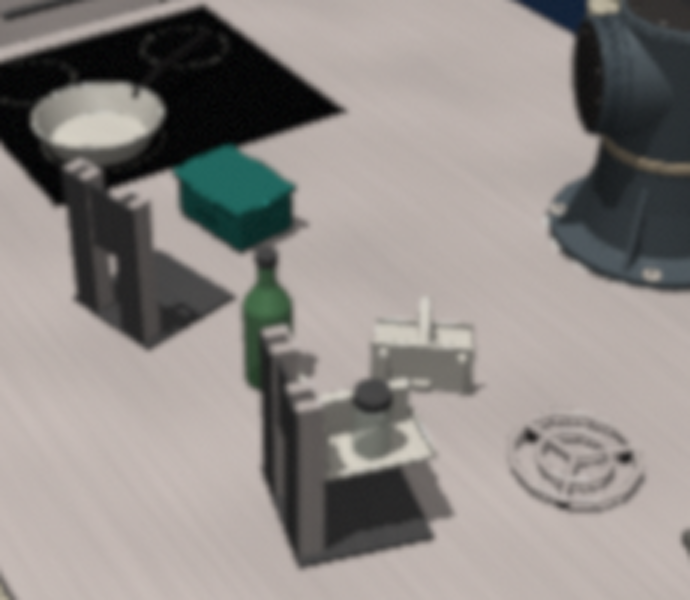

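View pics/scene0.png

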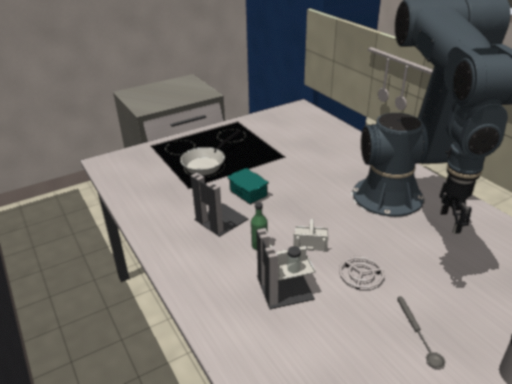

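Run:
```python
import cv2
t=cv2.imread('pics/top0.png');s=cv2.imread('pics/scene0.png')
def c(a,u,v,w,h,k,n):
    cv2.imwrite(f'pics/{n}.png',cv2.resize(a[v:v+h,u:u+w],(0,0),fx=k,fy=k,interpolation=cv2.INTER_CUBIC))
c(t,160,203,60,60,10,'tb'); c(t,248,124,64,75,8,'tr')
c(s,185,165,70,75,8,'sr')
```

```text
(no output)
```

View pics/tb.png

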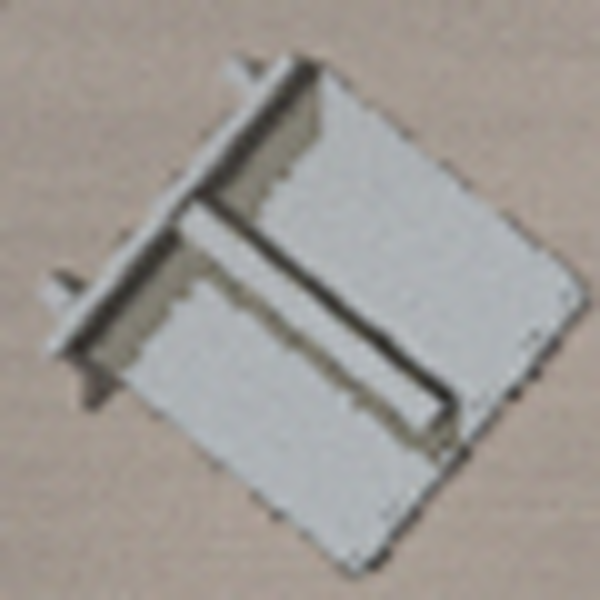

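View pics/tr.png

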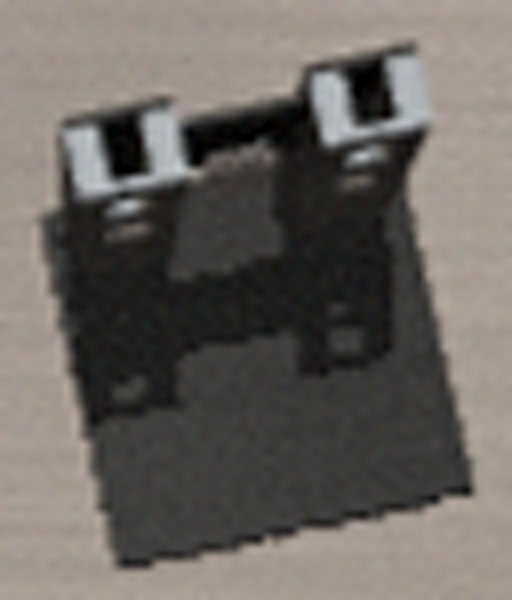

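View pics/sr.png

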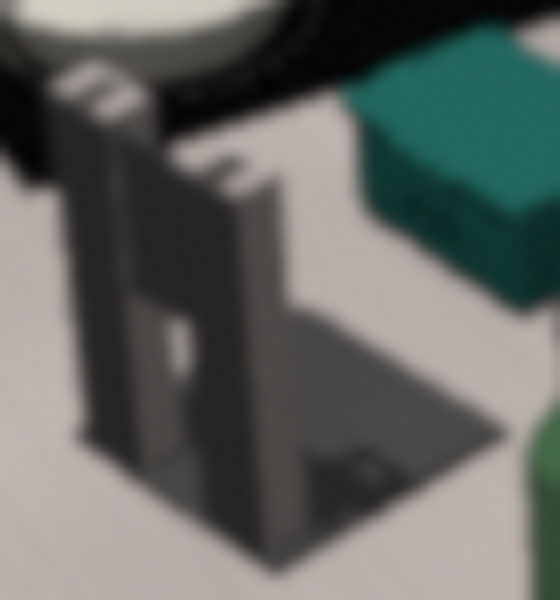

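```bash
cat > fit.py <<'E'
from h import *
from scipy.optimize import least_squares
def px(l,k,u,v): return (np.array(l,float)+.5)/k-.5+[u,v]
def place(P,q):
    c,s=np.cos(q[2]),np.sin(q[2]); P=np.array(P,float)
    return np.c_[q[0]+c*P[:,0]-s*P[:,1],q[1]+s*P[:,0]+c*P[:,1],P[:,2]]
def fit(p,P,uv,q0):
    r=least_squares(lambda q:(proj(p,place(P,q))-uv).ravel(),q0,loss='soft_l1'); print(np.round(r.x,4),np.round(r.fun.reshape(-1,2),1).tolist()); return r.x
E
python3 - <<'E'
from fit import *
p=robot.read_camera('top')
R=[(0,65,.207),(0,25,.207),(.030,.025,.207)]
rp=[(0,.065,.207),(0,.025,.207),(.03,.025,.207),(.03,.065,.207),(0,-.025,.207),(0,-.065,.207),(.03,-.065,.207),(.03,-.025,.207)]
ru=px([(85,195),(187,178),(172,97),(65,125),(322,142),(430,122),(415,45),(305,72)],8,248,124)
q=fit(p,rp,ru,[.6,-.2,.2])
print('foot',[ray(p,*u,.008) for u in px([(120,567),(472,490)],8,248,124)], place([(-.12,.065,.008),(-.12,-.065,.008)],q))
# bracket in grip frame (z from underside)
bp=[(-.055,-.06,.012),(-.055,.06,.012),(-.045,-.006,.056),(-.045,.006,.056),(.065,-.06,.068),(.065,.06,.068)]
bu=px([(588,300),(360,575),(447,400),(420,428),(293,52),(45,345)],10,160,203)
b=fit(p,bp,bu,[.3,0,.8])
s=robot.read_camera('scene')
S=s['color'].copy()
def line(img,p,P,q,pairs,col):
    uv=proj(p,place(P,q))
    k=3
    for i,j in pairs: cv2.line(img,tuple(int(x) for x in (uv[i]+.5)*k),tuple(int(x) for x in (uv[j]+.5)*k),col,1)
for n,pp,cr in(('t',p,(160,124,160,140)),('s',s,(185,160,160,120))):
    im=cv2.resize(pp['color'],(0,0),fx=3,fy=3,interpolation=cv2.INTER_CUBIC)
    line(im,pp,rp,q,[(0,1),(1,2),(2,3),(3,0),(4,5),(5,6),(6,7),(7,4)],(0,0,255))
    g=[(0,.065,0),(-.12,.065,0.008),(-.12,-.065,0.008),(0,-.065,0),(0.03,-.065,0),(.03,.065,0)]
    line(im,pp,g,q,[(i,(i+1)%6) for i in range(6)],(0,255,0))
    g=[(-.055,-.06,0.012),(-.055,.06,.012),(.065,.06,.0),(.065,-.06,.0),(.065,.06,.068),(.065,-.06,.068),(-.045,0,.056),(.06,0,.056)]
    line(im,pp,g,b,[(0,1),(1,2),(2,3),(3,0),(2,4),(4,5),(5,3),(6,7)],(255,0,255))
    u,v,w,h=[3*x for x in cr]
    cv2.imwrite(f'pics/ov_{n}.png',cv2.resize(im[v:v+h,u:u+w],(0,0),fx=1.6,fy=1.6))
E
```

```text
[ 0.6942 -0.2137  0.2338] [[-0.7, 0.9], [0.2, -0.0], [-0.2, -0.0], [-0.5, -0.5], [0.4, 0.7], [0.5, 0.2], [0.0, -0.3], [0.2, -0.7]]
foot [array([ 0.56167069, -0.16941193,  0.008     ]), array([ 0.595199  , -0.31251795,  0.008     ])] [[ 0.56239366 -0.17822317  0.008     ]
 [ 0.59251304 -0.3046859   0.008     ]]
[0.4266 0.0502 0.8895] [[0.7, -0.9], [-0.5, 0.3], [0.2, 0.5], [0.5, 0.7], [-0.4, -0.5], [-0.5, -0.3]]
```

View pics/ov_t.png

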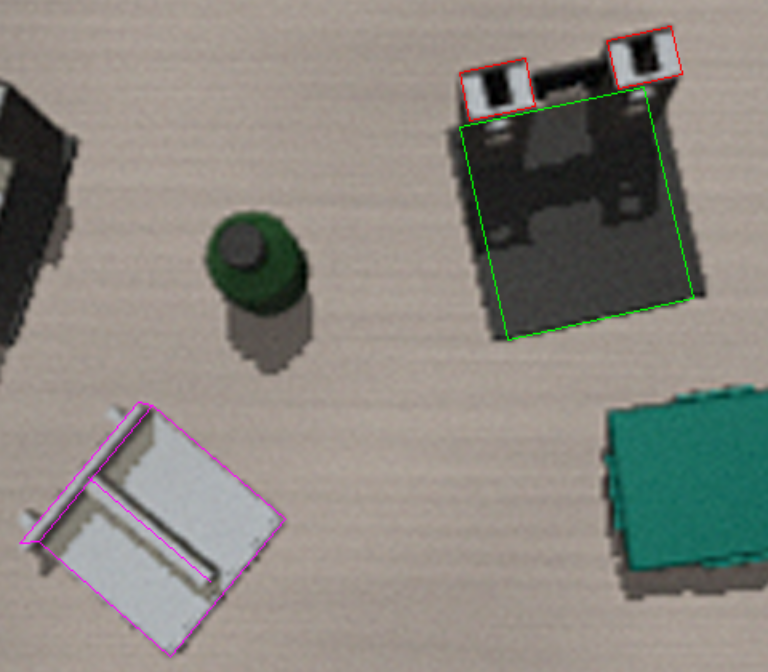

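View pics/ov_s.png

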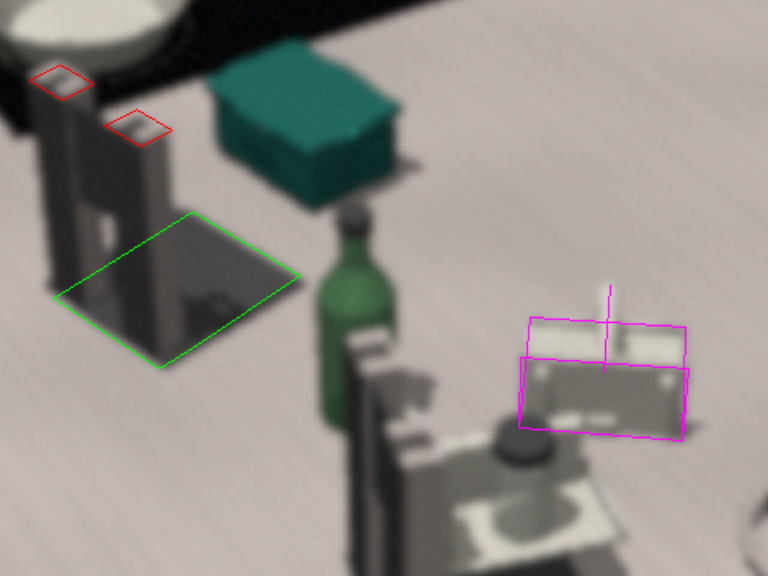

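```bash
cat >> h.py <<'E'
from scipy.spatial.transform import Rotation as Ro
def toolR(s=None):
    s=s or robot.get_state(); q=s['tool_rot']; return Ro.from_quat([q[1],q[2],q[3],q[0]]).as_matrix()
def shift(pos,yaw):
    "tool y axis should line up with bracket y (either sign)"
    s=robot.get_state();R=toolR(s); d=R.T@(np.array(pos)-s['position'])
    y=np.array([-np.sin(yaw),np.cos(yaw),0])
    out=[]
    for sg in(1,-1):
        v=R.T@(sg*y); out.append(np.degrees(np.arctan2(v[2],v[1])))
    print('pos',np.round(s['position'],4),'R',np.round(R,3).tolist(),'shift',np.round(d,4),'turns',np.round(out,2),'q6',s['joint_pos'][5], 'clock',s['clock'],'F',s['ft_force'],'w',s['grip_width'])
E
python3 - <<'E'
from h import *
shift([.4266,.0502,.10],.8895)
shift([.4266,.0502,.027],.8895)
p=robot.read_camera('top')
print('bottle cap',ray(p,80+370/2.85,110+183/2.85,.185),'container',[ray(p,80+u/2.85,110+v/2.85,.074) for u,v in((590,285),(718,268),(732,358),(602,377))])
E
```

```text
pos [0.2254 0.4463 0.2423] R [[0.0, 0.451, 0.893], [0.0, 0.893, -0.451], [-1.0, 0.0, -0.0]] shift [ 0.1423 -0.2628  0.3582] turns [-77.77 102.23] q6 1.5708307388010008 clock 1.0 F [-0.04519742  0.29656971  0.50457756] w 0.08548965259048291
pos [0.2254 0.4463 0.2423] R [[0.0, 0.451, 0.893], [0.0, 0.893, -0.451], [-1.0, 0.0, -0.0]] shift [ 0.2153 -0.2628  0.3582] turns [-77.77 102.23] q6 1.5708307388010008 clock 1.0 F [-0.04519742  0.29656971  0.50457756] w 0.08548965259048291
bottle cap [ 0.60657411 -0.01341657  0.185     ] container [array([ 0.50989372, -0.24523325,  0.074     ]), array([ 0.5304984 , -0.38476195,  0.074     ]), array([ 0.43282063, -0.4002393 ,  0.074     ]), array([ 0.4101334 , -0.25922426,  0.074     ])]
```

{"method": "drive_tool", "body": {"series": [[0, -0.03, 0.05, 10], [0, -0.07, 0.1, 20], [0.0, -0.11, 0.15, 30], [0.02, -0.15, 0.2, 40], [0.03, -0.19, 0.25, 50], [0.05, -0.22, 0.3, 60], [0.08, -0.25, 0.34, 70], [0.1, -0.2628, 0.3582, 80]], "grip": 0.08, "force": 100}}

```text
clock: 2.05
position: [0.4272, 0.0478, 0.1413]
tool_rot: [-0.419, -0.569, -0.419, 0.569]
ft_force: [-0.2, 1.6, -0.3]
grip_width: 0.0799
```

Run:
```python
from h import *
shift([.4266,.0502,.027],.8895)
```

```text
pos [0.4272 0.0478 0.1413] R [[-0.0, 0.955, -0.297], [-0.0, -0.297, -0.955], [-1.0, 0.0, 0.0]] shift [ 0.1143 -0.0013 -0.0022] turns [-158.24   21.76] q6 1.9838668819781133 clock 2.05 F [-0.22334149  1.64251639 -0.27383868] w 0.07986779154744647
```

{"method": "drive_tool", "body": {"series": [[0, 0, 0, 10], [0.02, 0, 0, 20], [0.04, 0, 0, 22.2], [0.055, 0, 0, 22.2], [0.06, 0, 0, 22.2], [0.06, 0, 0, 22.2], [0.06, 0, 0, 22.2], [0.06, 0, 0, 22.2]]}}

```text
clock: 3.05
position: [0.427, 0.0502, 0.0828]
tool_rot: [0.304, 0.638, 0.304, -0.638]
ft_force: [0.1, -0.3, -0.2]
grip_width: 0.0802
```

Run:
```python
from h import *
shift([.4266,.0502,.027],.8895)
p=snap('top','t2');s=snap('scene','s2')
cv2.imwrite('pics/t2c.png',cv2.resize(p['color'][190:280,140:240],(0,0),fx=6,fy=6,interpolation=cv2.INTER_CUBIC))
cv2.imwrite('pics/s2c.png',cv2.resize(s['color'][170:270,260:360],(0,0),fx=6,fy=6,interpolation=cv2.INTER_CUBIC))
```

```text
pos [0.427  0.0502 0.0828] R [[0.001, 0.777, -0.629], [0.0, -0.629, -0.777], [-1.0, 0.001, -0.001]] shift [ 0.0558 -0.0003  0.0003] turns [-1.7997e+02  3.0000e-02] q6 2.368590834798516 clock 3.05 F [ 0.08786233 -0.34333842 -0.20908497] w 0.08017369216315431
```

View pics/t2c.png

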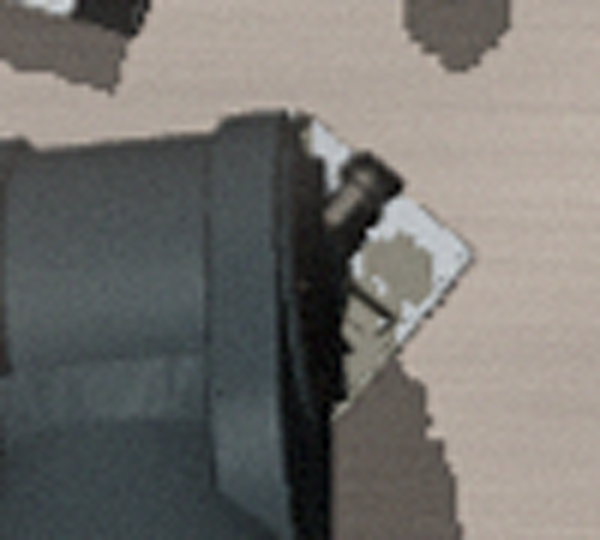

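View pics/s2c.png

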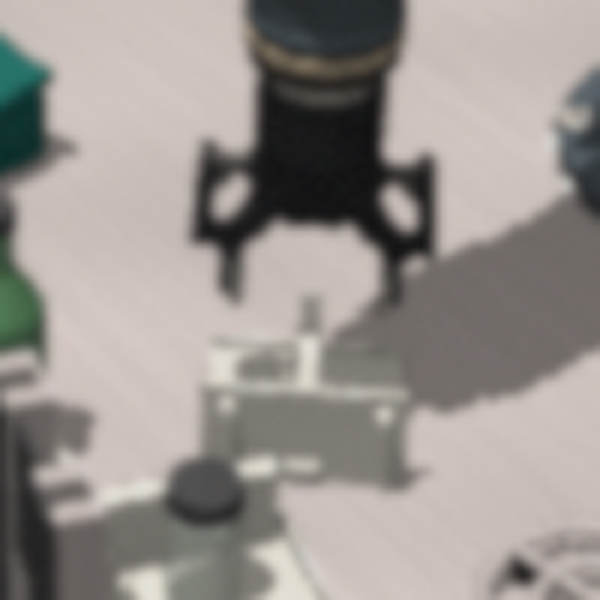

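Scene crop shows the jaws straddling the rib symmetrically (fingers at 230 and 395, rib at 312). Descend and grasp.

{"method": "drive_tool", "body": {"series": [[0.02, 0, 0, 0], [0.04, 0, 0, 0], [0.055, 0, 0, 0], [0.055, 0, 0, 0], [0.055, 0, 0, 0], [0.055, 0, 0, 0], [0.055, 0, 0, 0], [0.055, 0, 0, 0]]}}

```text
clock: 4.15
position: [0.4268, 0.0502, 0.0275]
tool_rot: [0.304, 0.638, 0.304, -0.638]
ft_force: [-0.1, 0.6, 0.6]
grip_width: 0.0799
```

{"method": "drive_tool", "body": {"series": [[0, 0, 0, 0], [0, 0, 0, 0], [0, 0, 0, 0], [0, 0, 0, 0], [0, 0, 0, 0], [0, 0, 0, 0], [0, 0, 0, 0], [0, 0, 0, 0]], "grip": 0.0, "force": 100}}

```text
clock: 5.15
position: [0.4267, 0.0502, 0.0275]
tool_rot: [0.304, 0.638, 0.304, -0.638]
ft_force: [-2.0, -0.6, 5.4]
grip_width: 0.0112
```

Run:
```python
from h import *
shift([.4266,.0502,.027],.8895)
```

```text
pos [0.4267 0.0502 0.0275] R [[0.0, 0.777, -0.629], [-0.0, -0.629, -0.777], [-1.0, 0.0, -0.0]] shift [ 0.0005 -0.0001  0.    ] turns [-1.7997e+02  3.0000e-02] q6 2.3685592649716045 clock 5.15 F [-2.04956893 -0.61771213  5.37174364] w 0.011174262352659281
```

{"method": "drive_tool", "body": {"series": [[-0.02, 0, 0, 0], [-0.05, 0, 0, 0], [-0.08, 0.01, 0.012, 0], [-0.11, 0.04, 0.045, 9], [-0.135, 0.08, 0.09, 18], [-0.135, 0.12, 0.13, 27], [-0.135, 0.15, 0.165, 35], [-0.135, 0.155, 0.1705, 37.7]]}}

```text
clock: 6.15
position: [0.4394, -0.1823, 0.1619]
tool_rot: [-0.08, -0.702, -0.08, 0.703]
ft_force: [0.3, 0.1, -2.0]
grip_width: 0.0108
```

Run:
```python
from h import *
import math
c,s=math.cos(.232),math.sin(.232)
print(.694-.125*c,-.2137-.125*s)
shift([.694-.125*c,-.2137-.125*s,.1625],.232)
```

```text
0.5723489383837332 -0.24244054988401031
pos [ 0.4394 -0.1823  0.1619] R [[-0.001, 0.224, -0.975], [-0.0, -0.975, -0.224], [-1.0, 0.0, 0.001]] shift [-0.0006  0.0884 -0.116 ] turns [179.65  -0.35] q6 2.5226872938184335 clock 6.15 F [ 0.27523574  0.13998324 -1.99587649] w 0.010843923578451663
```

{"method": "drive_tool", "body": {"series": [[0, 0.02, -0.025, 0], [0, 0.045, -0.055, 0], [0, 0.065, -0.085, 0], [0, 0.08, -0.105, 0], [0, 0.088, -0.116, 0], [0, 0.088, -0.116, 0], [0, 0.088, -0.116, 0], [0, 0.088, -0.116, 0]]}}

```text
clock: 7.15
position: [0.5725, -0.2385, 0.1625]
tool_rot: [-0.082, -0.702, -0.082, 0.702]
ft_force: [0.3, -0.3, -2.6]
grip_width: 0.0106
```

Run:
```python
from h import *
import math
c,s=math.cos(.232),math.sin(.232)
shift([.694-.065*c,-.2137-.065*s,.1625],.232)
p=snap('top','t3');s=snap('scene','s3')
cv2.imwrite('pics/t3c.png',cv2.resize(p['color'][115:215,240:340],(0,0),fx=6,fy=6,interpolation=cv2.INTER_CUBIC))
cv2.imwrite('pics/s3c.png',cv2.resize(s['color'][140:240,175:275],(0,0),fx=6,fy=6,interpolation=cv2.INTER_CUBIC))
```

```text
pos [ 0.5725 -0.2385  0.1625] R [[-0.0, 0.23, -0.973], [0.0, -0.973, -0.23], [-1.0, -0.0, 0.0]] shift [-0.      0.0038 -0.0589] turns [-1.7998e+02  2.0000e-02] q6 2.514598482522416 clock 7.15 F [ 0.32418555 -0.28439491 -2.6059573 ] w 0.010563794051142422
```

View pics/t3c.png

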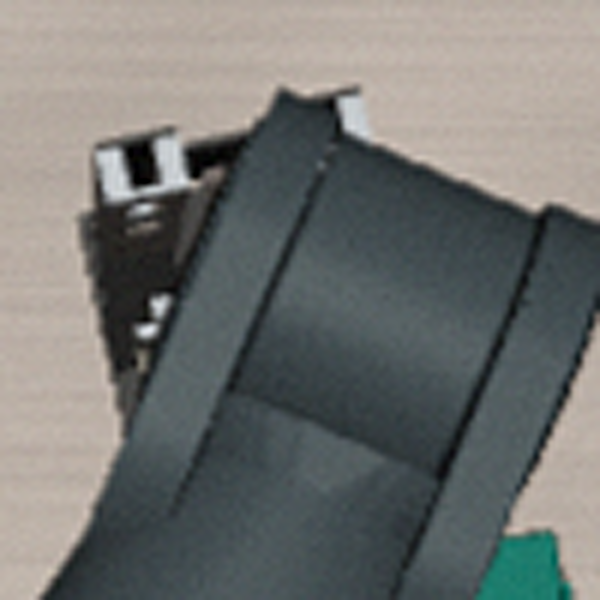

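View pics/s3c.png

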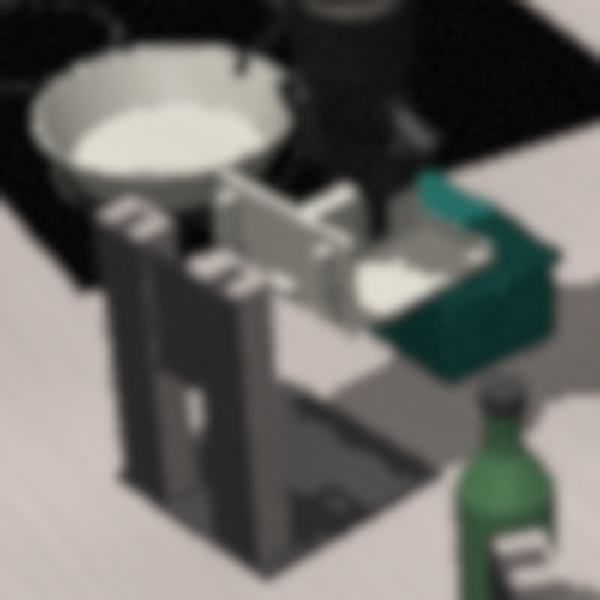

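Run:
```python
from fit import *
s=robot.read_camera('scene');st=robot.get_state()
q=[st['position'][0],st['position'][1],.232]
z0=.1625-.0275
k=6;off=np.array([175,140])
def d(im,P,q,col,closed=True):
    uv=(proj(s,place(P,q))-off+.5)*k
    cv2.polylines(im,[np.int32(uv)],closed,col,1)
im=cv2.resize(s['color'][140:240,175:275],(0,0),fx=k,fy=k,interpolation=cv2.INTER_CUBIC)
d(im,[(.065,-.06,z0),(.065,.06,z0),(.065,.06,z0+.068),(.065,-.06,z0+.068)],q,(255,0,255))
d(im,[(-.045,0,z0+.056),(.059,0,z0+.056)],q,(255,0,255),False)
for y in(-.045,.045): d(im,[(.0775,y-.004,z0+.06),(.0775,y+.004,z0+.06),(.0775,y+.004,z0+.024),(.0775,y-.004,z0+.024)],q,(255,255,0))
r=[.694,-.2137,.232]
for y in(-.045,.045):
    d(im,[(0,y-.02,.207),(0,y+.02,.207),(.03,y+.02,.207),(.03,y-.02,.207)],r,(0,0,255))
    d(im,[(.03,y-.02,.207),(.03,y+.02,.207),(.03,y+.02,0),(.03,y-.02,0)],r,(0,0,255))
cv2.imwrite('pics/s3o.png',im)
```

```text
(no output)
```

View pics/s3o.png

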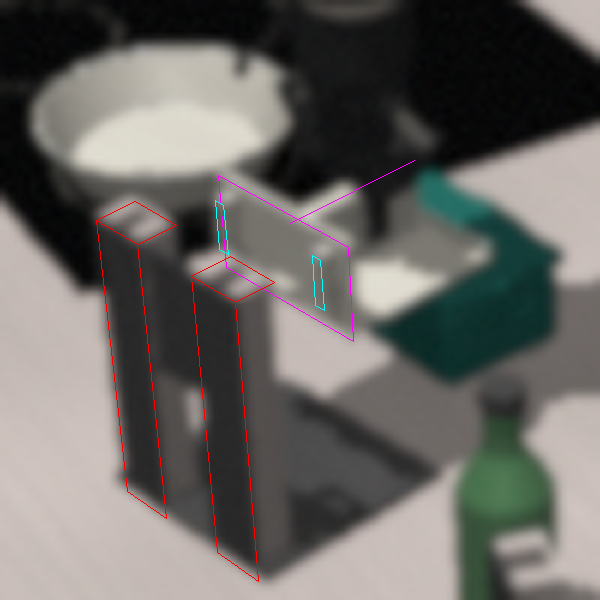

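{"method": "drive_tool", "body": {"series": [[0, 0.004, -0.008, 0], [0, 0.004, -0.018, 0], [0, 0.004, -0.028, 0], [0, 0.004, -0.036, 0], [0, 0.004, -0.04, 0], [0, 0.004, -0.04, 0], [0, 0.004, -0.04, 0], [0, 0.004, -0.04, 0]]}}

```text
clock: 8.3
position: [0.6126, -0.2336, 0.1624]
tool_rot: [0.082, 0.702, 0.082, -0.702]
ft_force: [-0.2, -0.1, -2.1]
grip_width: 0.0107
```

Run:
```python
from fit import *
import math
c,s_=math.cos(.232),math.sin(.232)
shift([.694-.065*c,-.2137-.065*s_,.1625],.232)
s=robot.read_camera('scene');st=robot.get_state()
p=robot.read_camera('top')
cv2.imwrite('pics/t4.png',cv2.resize(p['color'][120:200,245:325],(0,0),fx=7,fy=7,interpolation=cv2.INTER_CUBIC))
cv2.imwrite('pics/s4.png',cv2.resize(s['color'][160:240,180:260],(0,0),fx=7,fy=7,interpolation=cv2.INTER_CUBIC))
```

```text
pos [ 0.6126 -0.2336  0.1624] R [[0.0, 0.23, -0.973], [-0.0, -0.973, -0.23], [-1.0, 0.0, -0.0]] shift [-0.0001 -0.0007 -0.0188] turns [ 1.7999e+02 -1.0000e-02] q6 2.5453862676392127 clock 8.3 F [-0.19187663 -0.06014462 -2.05376929] w 0.010664490900448787
```

View pics/t4.png

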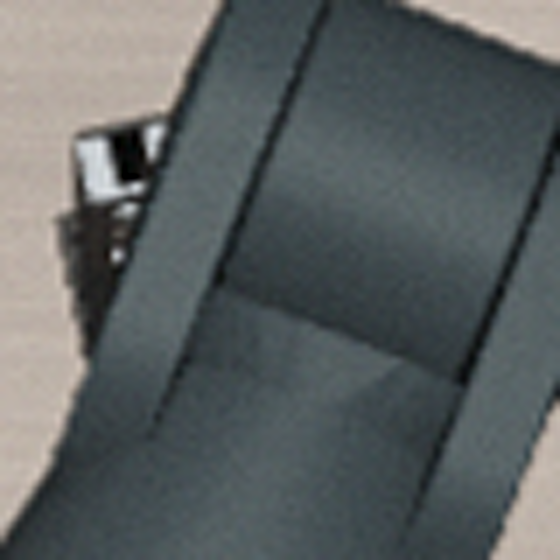

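View pics/s4.png

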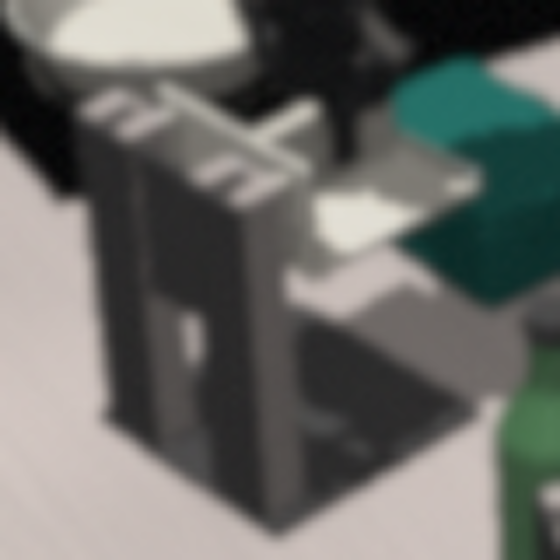

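{"method": "drive_tool", "body": {"series": [[0, -0.0005, -0.003, 0], [0, -0.0005, -0.006, 0], [0, -0.0005, -0.009, 0], [0, -0.0005, -0.011, 0], [0, -0.0005, -0.013, 0], [0, -0.0005, -0.015, 0], [0, -0.0005, -0.016, 0], [0, -0.0005, -0.016, 0]]}}

```text
clock: 9.4
position: [0.6283, -0.2293, 0.1623]
tool_rot: [-0.082, -0.702, -0.082, 0.702]
ft_force: [-0.2, 0.6, -2.5]
grip_width: 0.011
```

{"method": "drive_tool", "body": {"series": [[0, 0, -0.001, 0], [0, 0, -0.002, 0], [0, 0, -0.003, 0], [0, 0, -0.004, 0], [0, 0, -0.004, 0], [0, 0, -0.004, 0], [0, 0, -0.004, 0], [0, 0, -0.004, 0]]}}

```text
clock: 10.4
position: [0.6315, -0.2285, 0.1621]
tool_rot: [-0.082, -0.702, -0.082, 0.703]
ft_force: [-6.6, 0.5, -1.7]
grip_width: 0.0104
```

{"method": "drive_tool", "body": {"series": [[0.002, 0, 0.001, 0], [0.005, 0, 0.001, 0], [0.008, 0, 0.001, 0], [0.01, 0, 0.001, 0], [0.012, 0, 0.001, 0], [0.013, 0, 0.001, 0], [0.013, 0, 0.001, 0], [0.013, 0, 0.001, 0]]}}

```text
clock: 11.4
position: [0.6307, -0.2289, 0.1494]
tool_rot: [-0.082, -0.702, -0.082, 0.703]
ft_force: [-6.6, -0.9, 2.4]
grip_width: 0.0107
```

Run:
```python
from h import *
s=snap('scene','x5');print(robot.get_state()['torque'],robot.get_state()['ft_force'])
cv2.imwrite('pics/s5.png',cv2.resize(s['color'][160:240,180:260],(0,0),fx=7,fy=7,interpolation=cv2.INTER_CUBIC))
```

```text
[-0.26659625  1.44523369  0.05093458] [-6.77076726 -1.05961269  2.58372746]
```

View pics/s5.png

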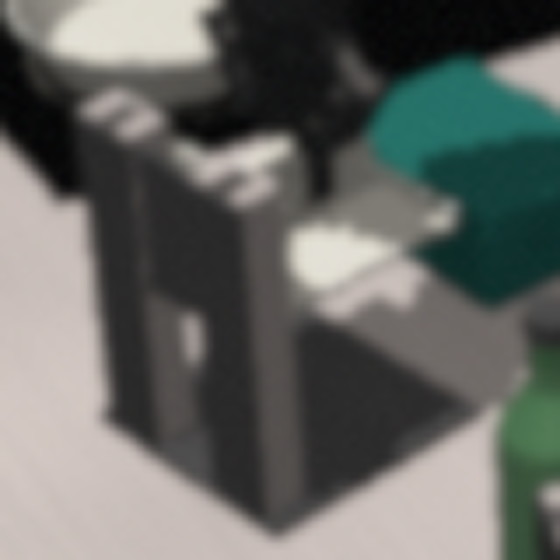

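{"method": "drive_tool", "body": {"series": [[0.003, 0, 0, 0], [0.006, 0, 0, 0], [0.009, 0, 0, 0], [0.012, 0, 0, 0], [0.014, 0, 0, 0], [0.016, 0, 0, 0], [0.017, 0, 0, 0], [0.017, 0, 0, 0]]}}

```text
clock: 12.45
position: [0.6309, -0.2288, 0.1322]
tool_rot: [-0.082, -0.702, -0.082, 0.703]
ft_force: [-5.4, -1.0, -2.1]
grip_width: 0.0111
```

{"method": "drive_tool", "body": {"series": [[0.0005, 0, 0, 0], [0.001, 0, 0, 0], [0.0015, 0, 0, 0], [0.002, 0, 0, 0], [0.0025, 0, 0, 0], [0.003, 0, 0, 0], [0.003, 0, 0, 0], [0.003, 0, 0, 0]]}}

```text
clock: 13.45
position: [0.6314, -0.2288, 0.1304]
tool_rot: [0.082, 0.703, 0.082, -0.702]
ft_force: [-8.8, -0.2, 9.2]
grip_width: 0.0108
```

Run:
```python
from h import *
shift([.631,-.2288,.1305],.232)
s=snap('scene','x6')
cv2.imwrite('pics/s6.png',cv2.resize(s['color'][160:240,180:260],(0,0),fx=7,fy=7,interpolation=cv2.INTER_CUBIC))
```

```text
pos [ 0.6314 -0.2288  0.1304] R [[0.001, 0.23, -0.973], [-0.0, -0.973, -0.23], [-1.0, 0.001, -0.001]] shift [-0.0001 -0.0001  0.0004] turns [180.  -0.] q6 2.561955672223556 clock 13.45 F [-8.81063287 -0.21221726  9.15269925] w 0.010760571711592875
```

View pics/s6.png

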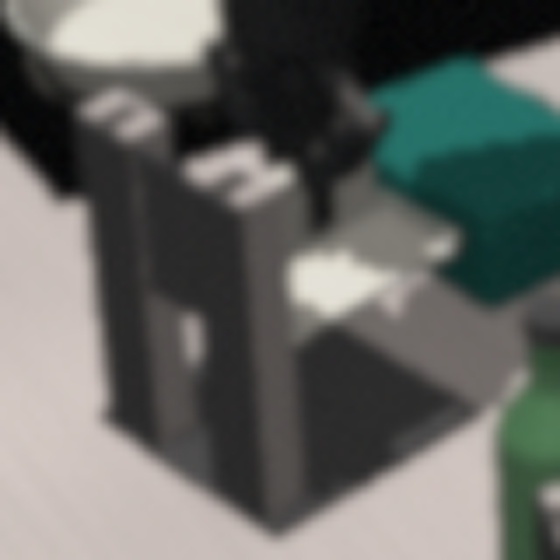

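{"method": "drive_tool", "body": {"series": [[0.0005, 0, 0, 0], [0.001, 0, 0, 0], [0.0015, 0, 0, 0], [0.0015, 0, 0, 0], [0.0015, 0, 0, 0], [0.001, 0, 0, 0], [0, 0, 0, 0], [-0.001, 0, 0.0005, 0]]}}

```text
clock: 14.5
position: [0.6309, -0.2287, 0.1303]
tool_rot: [0.082, 0.703, 0.082, -0.702]
ft_force: [-0.5, 0.8, -1.9]
grip_width: 0.011
```

{"method": "drive_tool", "body": {"series": [[0, 0, 0, 0], [0, 0, 0, 0], [0, 0, 0, 0], [0, 0, 0, 0], [0, 0, 0, 0], [0, 0, 0, 0], [0, 0, 0, 0], [0, 0, 0, 0]], "grip": 0.06}}

```text
clock: 15.5
position: [0.6307, -0.2288, 0.1303]
tool_rot: [-0.082, -0.702, -0.082, 0.702]
ft_force: [-0.2, 0.3, 0.4]
grip_width: 0.0597
```

{"method": "drive_tool", "body": {"series": [[-0.01, 0, 0, 0], [-0.03, 0, 0, 0], [-0.06, 0, 0, 0], [-0.09, 0, 0, 0], [-0.12, 0, 0.02, 0], [-0.15, 0, 0.05, 0], [-0.15, 0, 0.1, 0], [-0.15, 0, 0.15, 0]]}}

```text
clock: 16.5
position: [0.4835, -0.2635, 0.2813]
tool_rot: [0.082, 0.703, 0.082, -0.702]
ft_force: [0.2, -1.3, 0.7]
grip_width: 0.0602
```

Run:
```python
from fit import *
print(robot.get_state()['position'],robot.get_state()['ft_force'])
s=snap('scene','x7');p=snap('top','y7')
cv2.imwrite('pics/s7.png',cv2.resize(s['color'][160:240,180:260],(0,0),fx=7,fy=7,interpolation=cv2.INTER_CUBIC))
k=7;off=np.array([245,120]);im=cv2.resize(p['color'][120:205,245:325],(0,0),fx=7,fy=7,interpolation=cv2.INTER_CUBIC)
cv2.imwrite('pics/t7.png',im)
z0=.103;r=[.694,-.2137,.232]
for P in ([(-.12,-.06,z0+.012),(-.12,.06,z0+.012)],[(0,.06,z0+.068),(0,-.06,z0+.068)],[(-.11,.006,z0+.056),(-.11,-.006,z0+.056)]):
    cv2.polylines(im,[np.int32((proj(p,place(P,r))-off+.5)*k)],False,(0,0,255),1)
cv2.imwrite('pics/t7o.png',im)
for q in('latch','bracket_lug'):print(q,[(r['confidence'],np.round(np.array(r['box'])*[512,384,512,384])) for r in robot.spot_in(q,p)[:2]])
```

```text
[ 0.48350582 -0.26348748  0.28125105] [ 0.23966148 -1.2914513   0.68979047]
latch [(0.46, array([274., 144., 285., 145.]))]
bracket_lug [(0.73, array([257., 141., 303., 194.]))]
```

View pics/t7o.png

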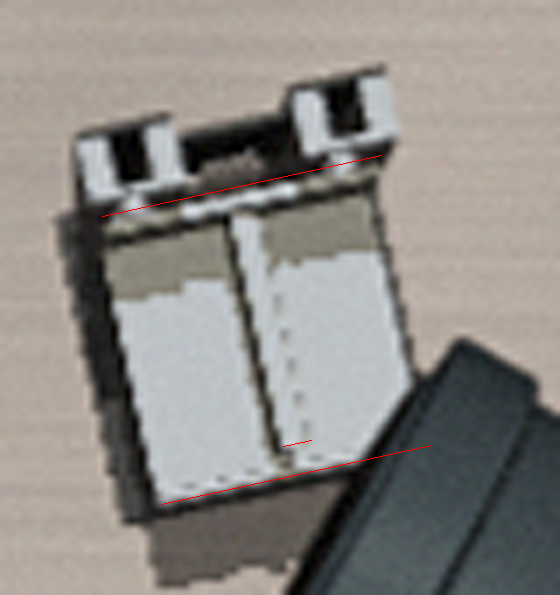

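View pics/s7.png

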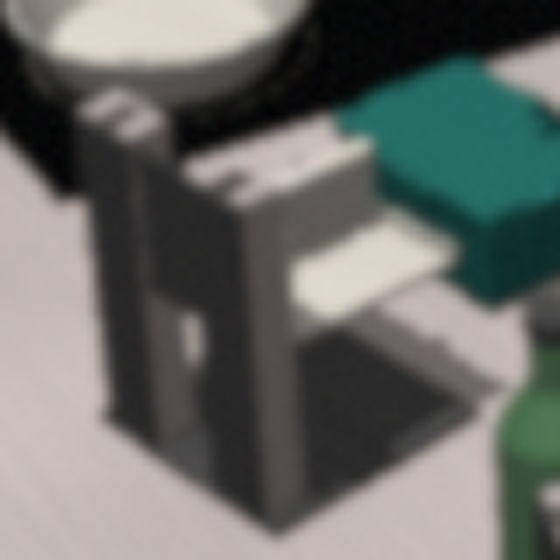

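Run:
```python
from h import *
shift([.6685,-.2197,.22],.232)
p=robot.read_camera('top')
a=p['color'][120:205,110:180];b=p['color'][120:205,245:325]
cv2.imwrite('pics/cmp.png',cv2.resize(np.hstack([a,b]),(0,0),fx=5,fy=5,interpolation=cv2.INTER_CUBIC))
```

```text
pos [ 0.4844 -0.2636  0.2815] R [[0.001, 0.229, -0.973], [-0.001, -0.973, -0.229], [-1.0, 0.001, -0.001]] shift [ 0.0618 -0.0006 -0.1892] turns [ 1.7994e+02 -6.0000e-02] q6 2.4122431729908094 clock 16.7 F [ 0.81028058  0.61917553 -0.13562497] w 0.05953044436693946
```

View pics/cmp.png

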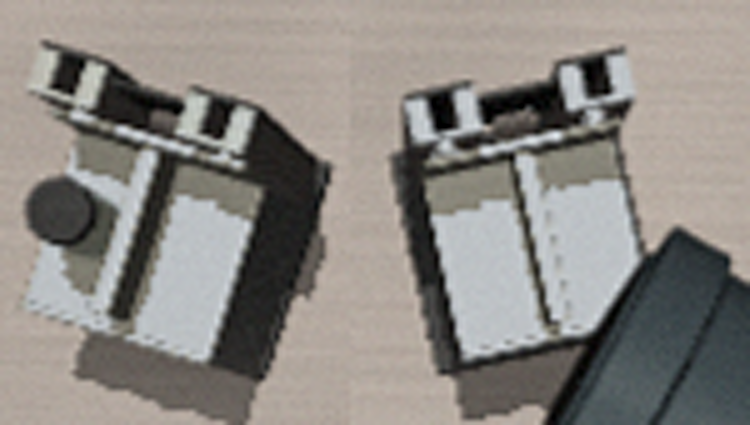

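The hung bracket sits against its rack just like the mounted one. I'll confirm with a closed-finger press on the rib top (contact is expected at TCP z ≈ 0.170 if it is home).

{"method": "drive_tool", "body": {"series": [[0, 0, -0.03, 0], [0, 0, -0.07, 0], [0, 0, -0.11, 0], [0.02, 0, -0.15, 0], [0.04, -0.0005, -0.18, 0], [0.06, -0.0005, -0.189, 0], [0.062, -0.0005, -0.189, 0], [0.062, -0.0005, -0.189, 0]], "grip": 0.0, "force": 40}}

```text
clock: 17.75
position: [0.6687, -0.2192, 0.2189]
tool_rot: [0.082, 0.702, 0.082, -0.702]
ft_force: [-0.5, -0.2, 0.3]
grip_width: -0.0001
```

{"method": "drive_tool", "body": {"series": [[0.01, 0, 0, 0], [0.02, 0, 0, 0], [0.03, 0, 0, 0], [0.037, 0, 0, 0], [0.041, 0, 0, 0], [0.044, 0, 0, 0], [0.046, 0, 0, 0], [0.046, 0, 0, 0]]}}

```text
clock: 18.75
position: [0.6686, -0.2193, 0.1723]
tool_rot: [0.082, 0.702, 0.082, -0.702]
ft_force: [-0.2, 0.1, 0.5]
grip_width: -0.0001
```

{"method": "drive_tool", "body": {"series": [[0.001, 0, 0, 0], [0.002, 0, 0, 0], [0.0025, 0, 0, 0], [0.003, 0, 0, 0], [0.0035, 0, 0, 0], [0.0035, 0, 0, 0], [0.0035, 0, 0, 0], [0.0035, 0, 0, 0]]}}

```text
clock: 19.75
position: [0.6686, -0.2194, 0.1689]
tool_rot: [0.082, 0.702, 0.082, -0.702]
ft_force: [-1.4, -0.7, 2.2]
grip_width: 0.0002
```

{"method": "drive_tool", "body": {"series": [[0.0005, 0, 0, 0], [0.001, 0, 0, 0], [0.0015, 0, 0, 0], [0.002, 0, 0, 0], [0.002, 0, 0, 0], [0.002, 0, 0, 0], [0.002, 0, 0, 0], [0.002, 0, 0, 0]]}}

```text
clock: 20.75
position: [0.6686, -0.2194, 0.1685]
tool_rot: [0.082, 0.703, 0.082, -0.702]
ft_force: [-6.7, 2.1, 18.9]
grip_width: 0.0
```

Firm stop at 19 N with the rib top at about 0.158, so it is fully home. Retreat.

{"method": "drive_tool", "body": {"series": [[-0.01, 0, 0, 0], [-0.03, 0, 0, 0], [-0.06, 0, 0, 0], [-0.09, 0, 0.02, 0], [-0.12, 0, 0.07, 0], [-0.12, 0, 0.12, 0], [-0.12, 0, 0.17, 0], [-0.12, 0, 0.22, 0]]}}

```text
clock: 21.75
position: [0.4528, -0.2701, 0.287]
tool_rot: [0.082, 0.702, 0.082, -0.702]
ft_force: [1.1, -1.2, 0.7]
grip_width: 0.0
```

{"method": "drive_tool", "body": {"series": [[0, -0.03, 0.02, 0], [0, -0.06, 0.02, 0], [0, -0.09, 0.02, 0], [0, -0.12, 0.02, 0], [0, -0.14, 0.02, 0], [0, -0.15, 0.02, 0], [0, -0.15, 0.02, 0], [0, -0.15, 0.02, 0]]}}

```text
clock: 22.75
position: [0.4007, -0.1291, 0.2868]
tool_rot: [-0.082, -0.702, -0.082, 0.702]
ft_force: [0.0, -0.1, 0.2]
grip_width: 0.0001
```

Run:
```python
from h import *
p=snap('top','y9');s=snap('scene','x9')
a=p['color'][120:205,245:325];b=s['color'][160:245,180:260]
cv2.imwrite('pics/fin.png',cv2.resize(np.hstack([a,b]),(0,0),fx=4.9,fy=4.9,interpolation=cv2.INTER_CUBIC))
for q in('latch','container','trivet','bottle','pan'):print(q,[(r['confidence'],np.round(np.array(r['box'])*[512,384,512,384])) for r in robot.spot_in(q,p)[:1]])
print(robot.get_state()['clock'],robot.get_state()['position'])
```

```text
latch [(0.37, array([272., 144., 280., 145.]))]
container [(0.83, array([285., 203., 336., 242.]))]
trivet [(0.95, array([ 95., 220., 139., 264.]))]
bottle [(0.64, array([202., 167., 225., 191.]))]
pan [(0.58, array([373., 176., 448., 287.]))]
23.1 [ 0.40046749 -0.12873797  0.28673947]
```

View pics/fin.png

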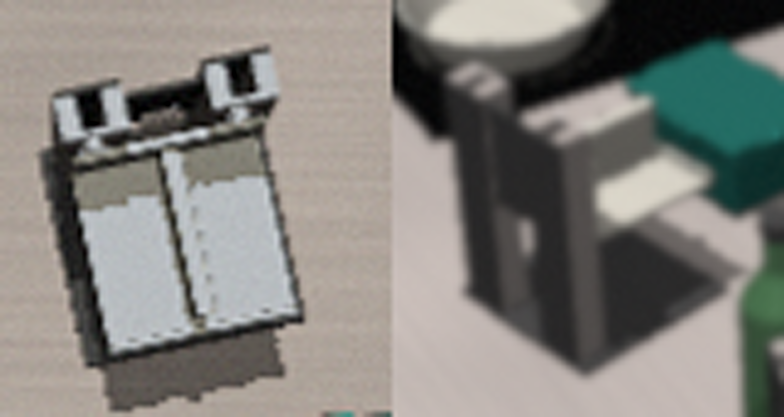

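The bracket hangs level and square between the uprights, and the bystanders are where they were to within the detector's few-pixel noise.

```bash
python3 -c "
from rig import robot
print(robot.hand_in())"
```

```text
the job is handed in; nothing more can be done
None
```

The bracket is on the empty rack with both claws down in the top slots. I released it, moved the arm clear and handed the job in at about 23 s. The hand-in gives no verdict.

I gripped it by the rib and inserted it until the back plate touched the face (about 7 N). I then pushed it down past the latch to the stop.

**Checks that passed:**
- **Height:** it stopped at TCP z 0.1304, where 0.1305 was expected for fully home. A separate press with closed fingers on the rib top met a firm stop at 19 N, with the rib top at about 0.158 (0.159 expected). Stuck on the ramp, it would have been at 0.174 or higher.
- **Appearance:** in the final pictures it sits square and level, like the bracket on the other rack.
- **Bystanders:** container, trivet, bottle and pan were detected in the same places to within a few pixels (at most 5 px, with one pixel about 3 mm). I put that down to detector noise.

**Less certain:**
- **Latch:** I couldn't see the nose directly. That it snapped out is inferred from the height and the firm stop.
- **Depth:** the top-camera overlay showed the back plate about 1 px (3 mm) in front of where my rack fit put the face. The contact reading said under 1 mm, and I trusted that.
- **Scene camera:** it disagreed with the top camera by about 1 px, by a similar amount for rack and bracket.

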